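# Ease a dry teapot handle out of its curved former with a stylus

### The job

A dried, brittle clay teapot handle is still captive in the curved channel of the wooden handle former. Take the wooden stylus from its block, lower it into the slot behind the handle (at the end closed by the dark stop) and guide it slowly along the slot, a few centimetres a second, gently pushing the handle round the curve and completely out of the open mouth, so that it lies flat on the bare part of the base board; touch the handle with nothing but the stylus. Then stand the stylus upright in its hole again, fully down, and leave the lid, the calipers and the loop tool where they lie.

Things in the scene. Friction and masses are not known exactly. Their poses are not given: they have to be found in the camera images.
- former: Handle former, fixed. Origin: centre of the underside of its 200 x 200 mm brown wooden base board; z up. Its x > 0 half carries a beech half disc and, round it, a beech horseshoe, each capped by a steel plate. The channel between them has an arc of radius 60 mm about the origin as centre line, from -y (-90 deg) over +x (0 deg) to +y (+90 deg). The plates' slot shows it from above.
- slot_middle (a point): Middle of the slot, at the height of the plates' tops: (60, 0, 31) mm in the former's frame. Heights above the former's underside: channel floor (top of base board) 12, tops of wooden walls 27, of plates 31 mm. Channel 23 mm wide; the plates overhang it 4 mm on each side, so the slot is 15 mm wide (52.5 to 67.5 mm from the origin) and the handle cannot be lifted through it.
- mouth (a point): Middle of the open mouth (the +y end), on the channel floor: (0, 60, 12) mm in the former's frame. The handle leaves it toward the former's -x, onto the bare board. To get the handle's tail out, the stylus tip must follow the slot to its end and go on about 10 mm past the mouth.
- stop_end (a point): Middle of the inner face of the dark wooden stop that closes channel and slot at the -y end (it fills -90 to -83 deg), on the channel floor.
- bare_board (a point): A point in the middle of the bare half of the base board, on its top: (-50, 0, 12) mm in the former's frame. The handle shall lie on this half.
- handle: Dry clay handle, reddish brown, about 70 g: an arc of 100 deg, centre-line radius 60 mm, 19 mm wide, 13 mm high, flat in the channel with 2 mm of play on each side; it slides easily when its tail is pushed. Origin: centre of the arc, on its underside (in empty air; at first on the former's centre, 12 mm up); x points to the handle's middle, z up.
- handle_tail (a point): Centre of the handle's end face nearer the stop (at -50 deg in the handle's frame), 6.5 mm above its underside. At first it lies 27 to 45 deg from the stop, so 28 to 47 mm of empty channel lie behind it, where the stylus can go in.
- handle_middle (a point): Middle of the handle on its centre line, 6.5 mm above its underside.
- handle_head (a point): Centre of the handle's leading end face (at +50 deg in the handle's frame), 6.5 mm above its underside.
- stylus: Straight wooden stylus, 127 mm long, about 60 g, round about its z axis, standing upright in the tool block. Origin: its tip; z toward the grip. Measured from the tip: light shank, 8 mm thick for 34 mm, widening to 13 mm; brass collar, 32 mm across, 46 to 52 mm; dark grip, 24 mm thick, 52 to 125 mm. The collar rests on the block and carries it.
- stylus_tip (a point): The tip of the stylus (its origin).
- stylus_grip (a point): Middle of the dark grip, on the axis, 90 mm from the tip; the place to take it, from above, from any side.
- tool_block: Dark wooden tool block, 70 x 70 x 60 mm, fixed. Origin: centre of its underside. In the middle of its top is the stylus hole, 20 mm wide and 56 mm deep; four 8 mm holes near the corners are empty.
- block_hole (a point): Centre of the stylus hole at the block's top, 60 mm above the table. With the stylus home its collar lies on the block and its tip is 46 mm below this point.
- teapot_lid: bystander: dark round teapot lid with a knob, 80 mm wide, on the right
- calipers: bystander: flat steel bow calipers, 140 mm long, lying near the front edge of the table
- loop_tool: bystander: loop tool with a dark handle and a wire loop, 150 mm long, lying at the front right
Not all that is in view belongs to the job. What is shaped like the stylus but purple or red is not meant.

How it is judged:
On the way, in this order (a step that is already met when the one before it is completed fails the run):
1. the stylus tip is down in the slot behind the handle (z of stylus_tip in the frame of former below 0.026 m and horizontal distance between stylus_tip and handle_tail below 0.05 m and horizontal distance between stylus_tip and former below 0.07 m), for 0.1 s.
2. the stylus, down in the slot right behind the handle, has pushed the handle's tail past the middle of the curve (z of stylus_tip in the frame of former below 0.026 m and horizontal distance between stylus_tip and handle_tail below 0.025 m and y of handle_tail in the frame of former above 0 m), for 0.1 s.
3. the stylus, following right behind, has pushed the handle's tail out of the mouth (z of stylus_tip in the frame of former below 0.026 m and horizontal distance between stylus_tip and handle_tail below 0.025 m and x of handle_tail in the frame of former below -0.002 m), for 0.1 s.
At the end, for the whole second after the job is handed in: Handle: tail, middle and head at least 2 mm beyond the mouth's plane (former x < -2 mm), middle over the board, flat on it (height within 3 mm, tilt < 0.08 rad), at rest. Stylus: in its hole, tip within 12 mm of the axis and 41 mm or more below the block's top, tilt < 0.12 rad, at rest (x of each of handle_tail, handle_middle, handle_head in the frame of former below -0.002 m and x of handle_middle in the frame of former above -0.1 m and y of handle_middle in the frame of former between -0.1 and 0.1 m and z of handle in the frame of former between 0.009 and 0.015 m and angle between handle's own z axis and vertical below 0.08 rad and linear speed of each of handle, stylus below 0.02 m/s and horizontal distance between stylus_tip and block_hole below 0.012 m and z of stylus_tip in the frame of block_hole below -0.041 m and angle between stylus's own z axis and vertical below 0.12 rad); the robot touches nothing.
It fails at once if the stylus is moved faster than 15 cm/s while its tip is deep in the slot (9 mm or more below the plates' tops) (z of stylus_tip in the frame of former below 0.022 m and x of stylus_tip in the frame of former above 0 m and horizontal distance between stylus_tip and former below 0.07 m and linear speed of stylus above 0.15 m/s).
It fails at once if the stylus presses the brittle handle with more than 15 N (contact force between stylus and handle above 15 N).
It fails at once if the gripper or the arm touches the handle (contact force between any of the fingers, the arm and handle above 0.3 N).
It fails at once if the handle is tipped up by more than 0.25 rad (angle between handle's own z axis and vertical above 0.25 rad).
It fails at once if the lid, the calipers or the loop tool is shifted by more than 30 mm (distance of any of teapot_lid, calipers, loop_tool from where it was at the start of the episode above 0.03 m).
It also fails if it takes over 64 s, if anything falls off the work surface, if the arm or the gripper's body presses on something with over 40 N, if the wrist force passes 120 N, or if a joint passes its speed limit or range.

### The arm

A 6-joint arm with a two-finger parallel gripper is mounted at the origin on a cart in front of the work surface, level with it; the furniture and walls round the work are solid. World frame = base frame: x ahead of the robot, y to its left, z up, the work surface at z = 0. Lengths are in m, angles in rad, forces in N, time in s.
With the tool pointing down it reaches from about 0.4 to 0.825 m from the base axis. Payload 7 kg.
Tool frame: the origin (TCP) lies on the centre line of the jaws, within the pads' length; the fingertips stand tip_reach ahead of it and the grasp point (between the pads) is the TCP (tip_reach is the distance from the TCP to the fingertips, in m); z points along the fingers, y is the line along which they close (so a half turn about z gives the same grasp; the last joint's range is limited). The gripper opens to 88 mm and grips with 3 to 60 N. Pads are 19 mm wide; open, the fingers measure 130 mm over their backs; the gripper's body (78 mm by 193 mm) begins 47 mm behind the grasp point.
Start: joints at [-0.892, 0.359, 0.012, 0, -1.224, -0.288], TCP at [0.257, -0.624, 0.219] pointing down, gripper open.
Joint ranges: [-3.07, 3.07], [-1.43, 2.12], [-1.02, 1.25], [-3.03, 1.67], [-3.05, -0], [-3.03, 3.03]. Speed limits (rad/s): [2.39, 2.39, 3.01, 3.14, 3.14, 3.14].

### API

Orientations are given as [roll, pitch, yaw] about the fixed x, y, z axes, in that order (R = Rz(yaw) Ry(pitch) Rx(roll)).
In Python, from station import get_state, grab_frame, calibration, job_done, find_in, mark_of, tip_reach gives the robot as it stands.
- The arm moves only by the shell command python3 -m handwheel 'ROWS' [OPENING] [FORCE]. ROWS is JSON, a list of rows, each an object with "delta_pos": the shift along the world's x, y, z in units of 30 mm (1.0 is 30 mm), a list of three; "dr": the turn, a rotation vector about the world's x, y, z in degrees, a list of three. In form: [{"delta_pos": [tx, ty, tz], "dr": [rx, ry, rz]}, ...]. A call has 1 to 10 rows; each row shifts and turns the commanded pose from where the row before left it; what a row does not reach is not made up. A row lasts 1/10 s, in which the tool goes at most 50 mm and 8.59 degrees, less where a joint would pass 70% of its speed; a pose out of reach is approached as far as the arm can. A call is refused whole if a number of a shift passes 1 or a number of a turn 8.59, either way. A call with a gripper value outside its range is refused whole. OPENING is the closure, from -1 (fully open) to 1 (shut), set as the call begins (- or left out, the last holds). The fingers move at their own pace and stop on an object; FORCE is the grip in N (left out, the last holds). Time passes only in rows, so rows that do not move let the fingers close. It gives the time, the measured TCP pose, the force, the opening and the grip force at its end, in the units of the state.
- get_state(): the state, without advancing time (a new reading comes with each control period).
- grab_frame(name): name is "scene" or "side" or "wrist"; returns the picture (480x640x3 uint8, red, green, blue); there is no depth.
- calibration(name): a dict with "fx", "fy", "cx", "cy" (pixels), "extrinsics" (4x4, takes a point from world to camera coordinates). Camera axes: x right, y down, z forward; pixel columns grow to the right and rows downward; lengths in m; the calibration is good to about 2 mm. A picture is of the moment at which its call begins: read the wrist's pose just before it. calibration takes no time and is no camera call; for the wrist camera it gives the pose at the moment of the call.
- job_done(): hands the job in; it is judged then, once.
Trained networks look in the newest picture that a camera, given by its name, has taken for a name from the list of things; names that differ only in an ending like _2 or _b are one class to them, and where a whole thing is asked for, a point or a joint stands for the part that bears it (a point fixed in the world has none). Each returns a list of dicts, best first, with "conf" (0 to 1); they miss things now and then, are a little off and sometimes report something else, mostly with a low value. They report only what shows in the picture. A call takes as long as a camera call. They do not tell look-alikes from the thing itself.
- find_in(camera, query): "location" ([column, row] in pixels, amid what is visible of it).
- mark_of(camera, query): "location" ([column, row] in pixels: a listed point, or the origin of a listed thing).
The state is a dict: "t": time; "q": joint angles; "qd": joint speeds; "joint_efforts": joint torques, N m; "eef_pos": TCP position; "ee_rot": TCP orientation; "force": force on the tool from outside, world axes, zero at the start; "moment": the same for the moment, N m; "width": finger opening in m; "gripper_force": force on a finger pad.
Only numpy, scipy, OpenCV 4.12 (cv2) and the standard library are available. Lean on these libraries where they do the work, as an engineer would, in place of code of your own. Each camera call takes 0.05 s, during which the arm holds its last target. There are 200 camera calls.

## Working session

There is one attempt and no reset: what is moved stays moved. The work goes in short steps, Python scripts to look and compute and a shell command to move; the robot and the scene stay as the last step left them, time stands still between calls to the robot, and variables do not carry over. Pictures are saved under pics/ and viewed, at most 10 in all, crops included, and the job is handed in when it is done.

```bash
mkdir -p pics; ls
python3 - <<'E'
from station import *
import cv2,numpy as np
print(get_state(),tip_reach() if callable(tip_reach) else tip_reach)
for c in ["scene","side"]:
    im=grab_frame(c); cv2.imwrite(f"pics/{c}0.png",im[:,:,::-1])
    k=calibration(c); print(c,k)
    for n in ["former","slot_middle","mouth","stop_end","bare_board","handle_tail","handle_middle","handle_head","stylus_grip","stylus_tip","block_hole","tool_block"]:
        print(n,[(np.round(r["location"]).tolist(),round(r["conf"],2)) for r in mark_of(c,n)[:3]])
E
```

```text
pics
{'t': 0.0, 'q': array([-8.91870384e-01,  3.59418762e-01,  1.10619624e-02, -3.17723997e-04,
       -1.22407739e+00, -2.88109894e-01]), 'qd': array([-7.61815044e-05,  3.77731275e-04, -9.15599100e-04, -1.71687259e-04,
       -9.12652444e-04,  9.50095779e-05]), 'joint_efforts': array([-3.52452393e-03, -5.82719135e+01,  2.93039149e+01,  6.99730396e+00,
        6.58247009e-03, -1.91410527e-04]), 'eef_pos': array([ 0.25692366, -0.62366498,  0.21840926]), 'ee_rot': array([ 3.13993743e+00, -1.79057120e-04, -2.75088467e+00]), 'force': array([-0.01806797, -0.29226246, -0.29689324]), 'moment': array([ 0.03229254,  0.02906938, -0.0366291 ]), 'gripper_force': 0.0, 'width': 0.08757094163655961} 0.019
scene {'fx': 618.2371938888328, 'fy': 618.2371938888328, 'cx': 333.1696701319903, 'cy': 236.72069398833418, 'extrinsics': array([[ 0.73916838, -0.67337513,  0.01400112, -0.52115052],
       [-0.38477789, -0.43925237, -0.8117902 ,  0.14681662],
       [ 0.55278936,  0.59466233, -0.58378133,  1.17393023],
       [ 0.        ,  0.        ,  0.        ,  1.        ]])}
former [([318.0, 237.0], 0.65)]

[... 681 characters left out ...]
672],
       [-0.08008327, -0.87788307, -0.47213132,  0.91652688],
       [ 0.        ,  0.        ,  0.        ,  1.        ]])}
former [([299.0, 306.0], 0.97)]
slot_middle [([270.0, 287.0], 0.77)]
mouth [([290.0, 316.0], 0.79)]
stop_end [([309.0, 286.0], 0.74)]
bare_board [([328.0, 307.0], 0.62), ([377.0, 232.0], 0.33)]
handle_tail [([230.0, 238.0], 0.61), ([286.0, 286.0], 0.55)]
handle_middle [([271.0, 296.0], 0.45)]
handle_head [([274.0, 310.0], 0.72)]
stylus_grip [([335.0, 195.0], 0.95), ([348.0, 207.0], 0.85), ([291.0, 194.0], 0.75)]
stylus_tip [([346.0, 236.0], 0.74), ([334.0, 228.0], 0.66), ([268.0, 294.0], 0.66)]
block_hole [([289.0, 217.0], 0.7)]
tool_block [([294.0, 233.0], 0.88)]
```

View pics/scene0.png

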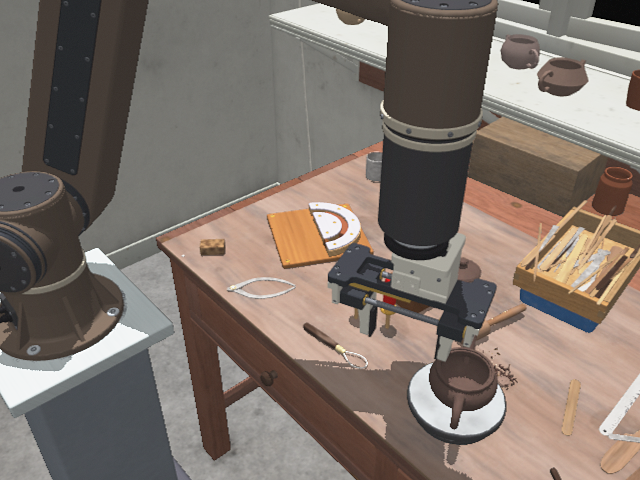

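View pics/side0.png

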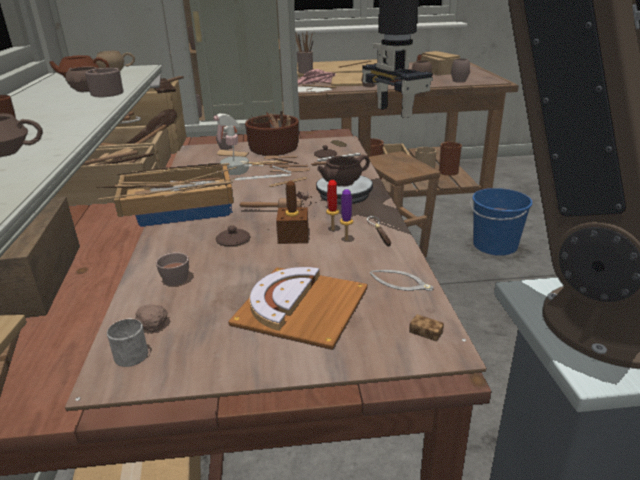

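Side view: stylus candidates are the dark-brown one standing in the block at (291,198), red (332,197) and purple (347,207). The brown one in the dark block fits the description; the others are look-alikes. Former at (299,306), half disc with slot to the left, tail near (286,286). In the scene view the gripper hides the block.

```bash
cat > h.py <<'E'
import numpy as np,cv2
from station import *
from scipy.optimize import least_squares
def proj(k,P):
    P=np.atleast_2d(P); E=k["extrinsics"]; c=P@E[:3,:3].T+E[:3,3]
    return np.c_[k["fx"]*c[:,0]/c[:,2]+k["cx"],k["fy"]*c[:,1]/c[:,2]+k["cy"]]
def onz(k,uv,z):
    E=k["extrinsics"];R=E[:3,:3];o=-R.T@E[:3,3]
    d=R.T@np.array([(uv[0]-k["cx"])/k["fx"],(uv[1]-k["cy"])/k["fy"],1]); return o+d*(z-o[2])/d[2]
FP={"former":(0,0,0),"slot_middle":(.06,0,.031),"mouth":(0,.06,.012),"bare_board":(-.05,0,.012),
 "stop_end":(.06*np.cos(np.radians(-83)),.06*np.sin(np.radians(-83)),.012)}
def fw(p,P):
    P=np.atleast_2d(P).astype(float);c,s=np.cos(p[2]),np.sin(p[2])
    return np.c_[p[0]+c*P[:,0]-s*P[:,1],p[1]+s*P[:,0]+c*P[:,1],P[:,2]]
E
python3 - <<'E'
from h import *
obs={"scene":{"slot_middle":(344,225),"mouth":(312,214),"stop_end":(326,241),"bare_board":(296,232),"former":(318,237)},
"side":{"slot_middle":(270,287),"mouth":(290,316),"stop_end":(309,286),"bare_board":(328,307),"former":(299,306)}}
K={c:calibration(c) for c in obs}
def f(p): return np.concatenate([(proj(K[c],fw(p,[FP[n]]))[0]-uv) for c in obs for n,uv in obs[c].items()])
best=min((least_squares(f,[.5,.2,y],loss="soft_l1") for y in np.arange(-3,3,1)),key=lambda r:r.cost)
print(best.x,best.cost,np.round(f(best.x),1))
k=K["side"]
p=best.x
for n,z in [("handle_tail",.0185),("handle_middle",.0185),("handle_head",.0185)]:
    for c,uv in {"handle_tail":[("scene",(341,235)),("side",(286,286))],"handle_middle":[("scene",(341,222)),("side",(271,296))],"handle_head":[("scene",(326,214)),("side",(274,310))]}[n]:
        w=onz(K[c],uv,z)[:2]-p[:2];l=np.array([[np.cos(p[2]),np.sin(p[2])],[-np.sin(p[2]),np.cos(p[2])]])@w
        print(n,c,np.hypot(*l),np.degrees(np.arctan2(l[1],l[0])))
print("grip",onz(k,(291,194),.104),"hole",onz(k,(289,217),.06),"block",onz(k,(294,233),0.))
im=cv2.imread("pics/side0.png")
a=cv2.resize(im[160:260,250:380],(520,400),interpolation=cv2.INTER_CUBIC)
cv2.imwrite("pics/c1.png",a)
E
```

```text
[ 0.5401754  -0.12853115 -0.49902286] 21.415813533125252 [-0.4 -4.9 -0.1  1.8  0.8  4.3 -0.4  1.2 -0.5 -2.3  0.7 -0.4 -4.2  3.2
  0.1 -1.7 -3.5 -0.4  1.1  0.5]
handle_tail scene 0.058464969240563394 -40.18100122818848
handle_tail side 0.05175019213547538 -34.38600530344394
handle_middle scene 0.05840382370723938 11.395780576596522
handle_middle side 0.05540173329267248 12.367461575163453
handle_head scene 0.05984041648191665 58.290518643258636
handle_head side 0.05752893689545416 60.80332185275214
grip [ 0.53592551 -0.42833215  0.104     ] hole [ 0.54440096 -0.39901247  0.06      ] block [ 0.53391308 -0.43466957  0.        ]
```

View pics/c1.png

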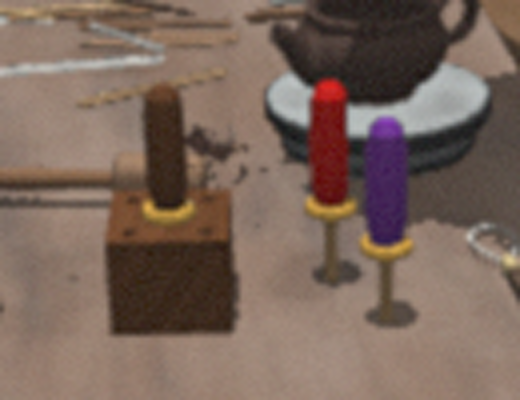

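The crop confirms it: the brown grip with brass collar stands in the dark block (crop (165,150)), while red and purple stand free to the right. Moving above it.

```bash
python3 -m handwheel '[{"delta_pos":[0.9,0.62,0.15],"dr":[0,0,0]},{"delta_pos":[0.9,0.62,0.15],"dr":[0,0,0]},{"delta_pos":[0.9,0.62,0.15],"dr":[0,0,0]},{"delta_pos":[0.9,0.62,0.15],"dr":[0,0,0]},{"delta_pos":[0.9,0.62,0.15],"dr":[0,0,0]},{"delta_pos":[0.9,0.62,0.15],"dr":[0,0,0]},{"delta_pos":[0.9,0.62,0.15],"dr":[0,0,0]},{"delta_pos":[0.9,0.62,0.15],"dr":[0,0,0]},{"delta_pos":[0.9,0.62,0],"dr":[0,0,0]},{"delta_pos":[0,0,0],"dr":[0,0,0]}]' -1 20
python3 - <<'E'
from h import *
k=calibration("wrist");im=grab_frame("wrist"); cv2.imwrite("pics/w1.png",im[:,:,::-1])
K={"wrist":k}
print(get_state()["eef_pos"],k["extrinsics"].round(3))
for c in ["wrist","scene","side"]:
    if c!="wrist": grab_frame(c); k=calibration(c)
    for n,z in [("stylus_grip",.104),("stylus_tip",.014),("block_hole",.06),("tool_block",0.)]:
        for r in mark_of(c,n)[:3]: print(c,n,np.round(r["location"],1),round(r["conf"],2),onz(k,r["location"],z).round(4))
E
```

```text
t: 2.3
eef_pos: [0.503, -0.4546, 0.2551]
ee_rot: [-3.142, 0.001, -2.748]
force: [1.1, -0.1, 0.5]
width: 0.0878
gripper_force: 0.0
[ 0.50155819 -0.45542505  0.25501873] [[-0.385  0.923 -0.001  0.615]
 [ 0.89   0.371  0.263 -0.321]
 [ 0.243  0.101 -0.965  0.347]
 [ 0.     0.     0.     1.   ]]
wrist stylus_grip [365.5 168.9] 0.86 [ 0.4409 -0.4361  0.104 ]
wrist stylus_grip [430.4 164.5] 0.76 [ 0.4157 -0.3854  0.104 ]
wrist stylus_grip [341.6 271.1] 0.55 [ 0.5359 -0.4173  0.104 ]
wrist block_hole [337.9 264.1] 0.71 [ 0.5438 -0.4151  0.06  ]
wrist tool_block [334.5 243.8] 0.67 [ 0.5388 -0.4181  0.    ]
scene stylus_grip [416.1 258.1] 0.85 [ 0.5338 -0.4169  0.104 ]
scene stylus_grip [357.5 281.7] 0.72 [ 0.4031 -0.3936  0.104 ]
scene stylus_grip [388.2 290. ] 0.68 [ 0.4278 -0.4455  0.104 ]
scene stylus_tip [384.9 328.8] 0.89 [ 0.4248 -0.4483  0.014 ]
scene stylus_tip [356.7 321.3] 0.72 [ 0.3998 -0.3997  0.014 ]
scene block_hole [417.2 276.3] 0.87 [ 0.5384 -0.4211  0.06  ]
scene tool_block [410.5 298.9] 0.57 [ 0.5347 -0.4142  0.    ]
scene tool_block [461.5 272. ] 0.5 [ 0.6784 -0.4282  0.    ]
side stylus_grip [293.3 193.4] 0.67 [ 0.5305 -0.431   0.104 ]
side stylus_grip [336.4 196.2] 0.65 [ 0.4347 -0.3986  0.104 ]
side stylus_grip [347.1 207.6] 0.64 [ 0.42   -0.3331  0.104 ]
side stylus_tip [347.4 237.7] 0.91 [ 0.4149 -0.3647  0.014 ]
side stylus_tip [332.5 230.7] 0.64 [ 0.4442 -0.4051  0.014 ]
side block_hole [290.2 215.5] 0.79 [ 0.5413 -0.4066  0.06  ]
side tool_block [291.9 232.7] 0.92 [ 0.5388 -0.437   0.    ]
side tool_block [290.9 194.1] 0.19 [ 0.5286 -0.6758  0.    ]
```

View pics/w1.png

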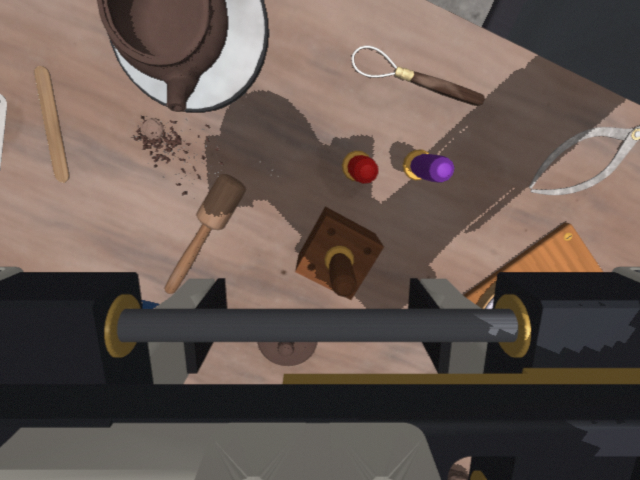

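View shows the stylus's collar at (341,258) on the block, and red (362,168), purple (432,168) clear of the finger paths. Stylus ≈ (0.537, −0.417).

```bash
python3 -m handwheel '[{"delta_pos":[0.6,0.64,-0.3],"dr":[0,0,0]},{"delta_pos":[0.58,0.64,-0.4],"dr":[0,0,0]},{"delta_pos":[0,0,-0.9],"dr":[0,0,0]},{"delta_pos":[0,0,-0.9],"dr":[0,0,0]},{"delta_pos":[0,0,-0.9],"dr":[0,0,0]},{"delta_pos":[0,0,-0.6],"dr":[0,0,0]},{"delta_pos":[0,0,0],"dr":[0,0,0]},{"delta_pos":[0,0,0],"dr":[0,0,0]}]' -1 20
python3 - <<'E'
from h import *
c="scene";im=grab_frame(c); cv2.imwrite("pics/s2.png",cv2.resize(im[180:340,330:530,::-1],(800,640))[:600])
print(get_state()["eef_pos"])
E
```

```text
t: 3.85
eef_pos: [0.5357, -0.4186, 0.1358]
ee_rot: [-3.141, -0.0, -2.751]
force: [-0.1, 0.3, -0.4]
width: 0.0877
gripper_force: 0.0
[ 0.53614121 -0.41875787  0.1366067 ]
```

View pics/s2.png

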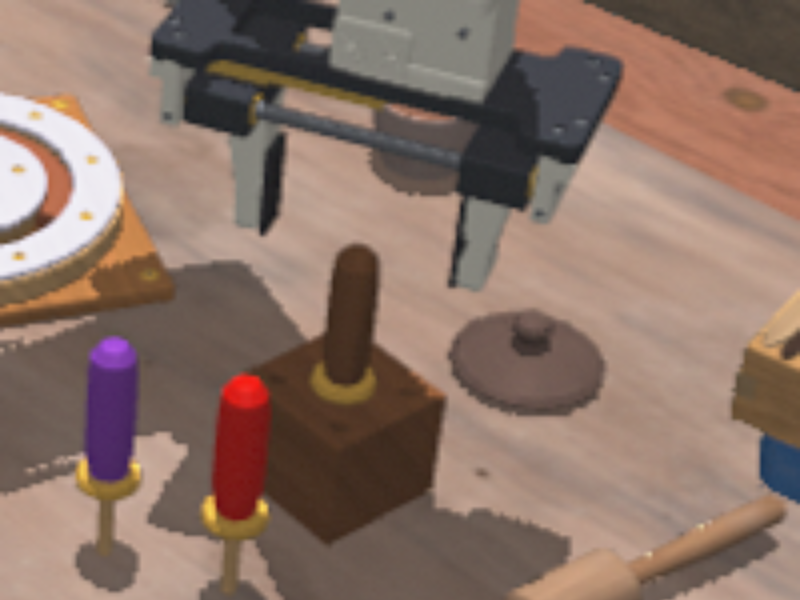

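Run:
```python
from h import *
k=calibration("scene")
for P in [(.536,-.4187,.1176),(.536,-.4187,.141),(.536,-.4187,.063)]:
    u=proj(k,[P])[0]; print((u-[330,180])*[4,4])
print("collar",onz(k,(330+343/4,180+382/4),.063),"top",onz(k,(330+355/4,180+250/4),.139))
k=calibration("side"); print("side collar",onz(k,(250+168/4,160+210/4),.063), "top",onz(k,(250+163/4,160+88/4),.139))
```

```text
[353.03451526 289.15582301]
[357.82817442 248.65701738]
[342.27930972 380.02022624]
collar [ 0.53513192 -0.41992574  0.063     ] top [ 0.53643472 -0.41684611  0.139     ]
side collar [ 0.53645574 -0.41586451  0.063     ] top [ 0.53538517 -0.41400547  0.139     ]
```

```bash
python3 -m handwheel '[{"delta_pos":[0,0.02,-0.6],"dr":[0,0,0]},{"delta_pos":[0,0.03,-0.48],"dr":[0,0,0]},{"delta_pos":[0,0,0],"dr":[0,0,0]}]' -1 25
python3 - <<'E'
from h import *
c="scene";im=grab_frame(c); cv2.imwrite("pics/s3.png",cv2.resize(im[200:320,350:500,::-1],(750,600)))
print(get_state()["eef_pos"])
k=calibration(c)
for s in (.044,-.044): print((proj(k,[(.536+.38*s,-.418-.92*s,.085)])[0]-[350,200])*5)
E
```

```text
t: 4.2
eef_pos: [0.5346, -0.4162, 0.1015]
ee_rot: [3.14, -0.001, -2.751]
force: [0.7, 0.4, 0.3]
width: 0.0875
gripper_force: 0.0
[ 0.53506943 -0.41661027  0.10258402]
[442.94410762 361.31757876]
[223.40706441 297.76785325]
```

View pics/s3.png

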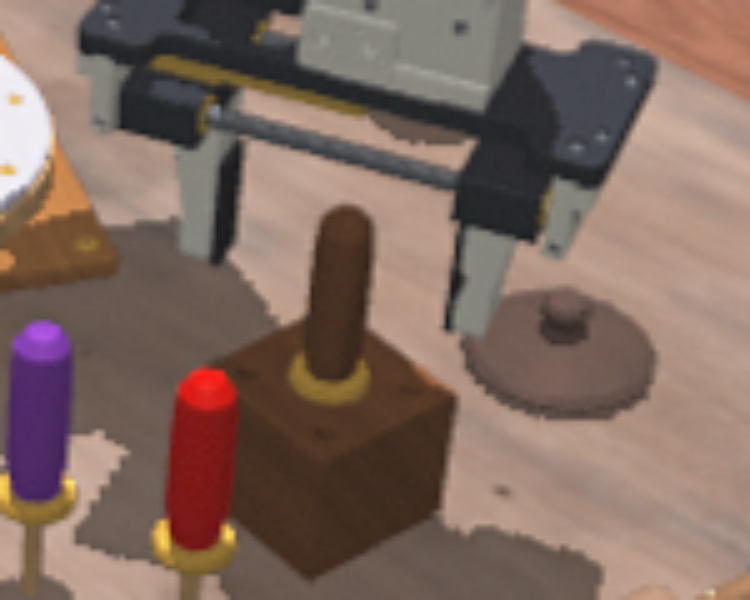

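Run:
```python
from h import *
c="side";im=grab_frame(c)[:,:,::-1].copy()
k=calibration(c)
P=[(.535+.38*s,-.4166-.92*s,.0836) for s in (.044,-.044)]+[(.535,-.4166,.1026)]
im=cv2.resize(im[130:250,230:380],(750,600))
for u in (proj(k,P)-[230,130])*5: cv2.circle(im,tuple(int(v) for v in u),4,(0,255,0),1)
cv2.imwrite("pics/d1.png",im)
```

```text
(no output)
```

View pics/d1.png

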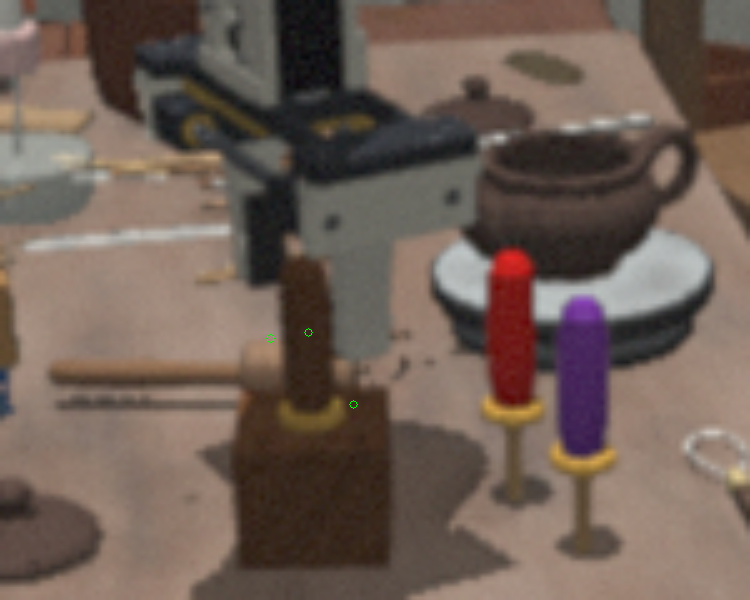

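Both fixed cameras show the fingertips about 20 mm higher than reported (tips at (262,280)/(362,358) vs the predicted circles), with lateral alignment fine. I'll lower 13 mm (safe above the collar under either reading) and close.

```bash
python3 -m handwheel '[{"delta_pos":[0.03,-0.03,-0.4],"dr":[0,0,0]},{"delta_pos":[0,0,0],"dr":[0,0,0]}]' -1 25
python3 -m handwheel '[{"delta_pos":[0,0,0],"dr":[0,0,0]},{"delta_pos":[0,0,0],"dr":[0,0,0]},{"delta_pos":[0,0,0],"dr":[0,0,0]},{"delta_pos":[0,0,0],"dr":[0,0,0]},{"delta_pos":[0,0,0],"dr":[0,0,0]},{"delta_pos":[0,0,0],"dr":[0,0,0]},{"delta_pos":[0,0,0],"dr":[0,0,0]},{"delta_pos":[0,0,0],"dr":[0,0,0]}]' 1 30
```

```text
t: 4.5
eef_pos: [0.5359, -0.4174, 0.0897]
ee_rot: [3.14, -0.001, -2.751]
force: [-0.1, 0.2, -0.3]
width: 0.088
gripper_force: 0.0
t: 5.3
eef_pos: [0.5364, -0.4177, 0.091]
ee_rot: [-3.142, -0.0, -2.751]
force: [0.8, -0.2, 1.0]
width: 0.0291
gripper_force: 0.0
```

```bash
python3 -m handwheel '[{"delta_pos":[0,0,0],"dr":[0,0,0]},{"delta_pos":[0,0,0],"dr":[0,0,0]},{"delta_pos":[0,0,0],"dr":[0,0,0]},{"delta_pos":[0,0,0],"dr":[0,0,0]}]' 1 40
python3 - <<'E'
from h import *
a=[];
for c in ["scene","side"]:
    im=grab_frame(c)[:,:,::-1]; x,y=(370,205) if c=="scene" else (250,150)
    a.append(cv2.resize(im[y:y+100,x:x+100],(390,390)))
cv2.imwrite("pics/d2.png",np.hstack(a)); print(get_state()["eef_pos"],get_state()["width"])
E
```

```text
t: 5.7
eef_pos: [0.5364, -0.4177, 0.091]
ee_rot: [3.142, -0.0, -2.751]
force: [-0.2, 0.0, 0.5]
width: 0.0234
gripper_force: 40.0
[ 0.53633762 -0.41767058  0.09094757] 0.02327531733300105
```

View pics/d2.png

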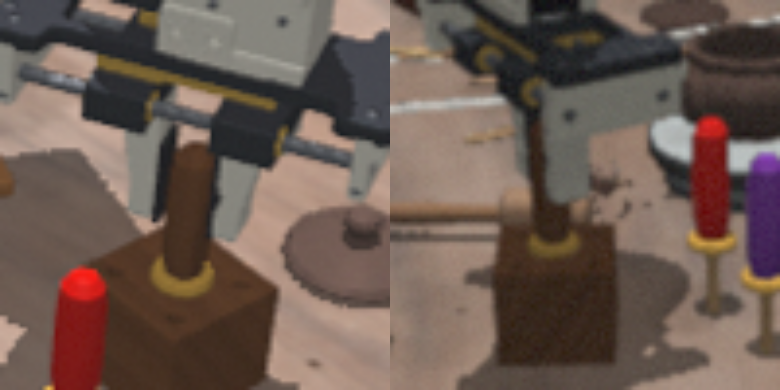

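Gripped cleanly: stylus stands upright between pads (left panel (190,200), right (552,190)), width 23.4 mm. Home TCP = (0.5363, −0.4177, 0.091). Lift and go where the wrist camera can see the former.

```bash
python3 -m handwheel '[{"delta_pos":[0,0,0.4],"dr":[0,0,0]},{"delta_pos":[0,0,0.8],"dr":[0,0,0]},{"delta_pos":[0,0,1],"dr":[0,0,0]},{"delta_pos":[0,0,1],"dr":[0,0,0]},{"delta_pos":[0.2,0.5,0.8],"dr":[0,0,0]},{"delta_pos":[0.3,0.9,0.5],"dr":[0,0,0]},{"delta_pos":[0.3,1,0.3],"dr":[0,0,0]},{"delta_pos":[0.3,1,0.2],"dr":[0,0,0]},{"delta_pos":[0.3,1,0],"dr":[0,0,0]},{"delta_pos":[0.3,1,0],"dr":[0,0,0]}]' 1 40
python3 -m handwheel '[{"delta_pos":[0.3,1,0],"dr":[0,0,0]},{"delta_pos":[0.3,1,0],"dr":[0,0,0]},{"delta_pos":[0.3,1,0],"dr":[0,0,0]},{"delta_pos":[0.3,1,0],"dr":[0,0,0]},{"delta_pos":[0.3,1,0],"dr":[0,0,0]},{"delta_pos":[0.1,0.6,0],"dr":[0,0,0]},{"delta_pos":[0,0,0],"dr":[0,0,0]},{"delta_pos":[0,0,0],"dr":[0,0,0]}]' 1 40
python3 - <<'E'
from h import *
k=calibration("wrist");im=grab_frame("wrist"); cv2.imwrite("pics/w2.png",im[:,:,::-1]);np.save("kw2.npy",k["extrinsics"])
print(get_state()["eef_pos"],get_state()["width"])
for n in list(FP)+["handle_tail","handle_middle","handle_head","stylus_tip"]:
    print(n,[(np.round(r["location"],1),round(r["conf"],2)) for r in mark_of("wrist",n)[:2]])
E
```

```text
t: 6.8
eef_pos: [0.5877, -0.2546, 0.2424]
ee_rot: [-3.141, 0.001, -2.751]
force: [1.5, -0.4, -0.9]
width: 0.0233
gripper_force: 40.0
t: 7.6
eef_pos: [0.6353, -0.0877, 0.2415]
ee_rot: [-3.141, 0.0, -2.75]
force: [-0.1, -0.6, -0.3]
width: 0.0235
gripper_force: 40.0
[ 0.63520417 -0.08816897  0.24136006] 0.0230168572051944
former [(array([317.1, 110.4]), 0.78)]
slot_middle [(array([268.8, 150.4]), 0.67)]
mouth [(array([349.9, 156.7]), 0.62)]
bare_board [(array([353.4,  77.1]), 0.82), (array([317.8, 253.1]), 0.72)]
stop_end [(array([275.4,  69.7]), 0.92)]
handle_tail [(array([259.5, 109. ]), 0.62)]
handle_middle [(array([280.7, 158.2]), 0.68)]
handle_head [(array([326.3, 168.3]), 0.64)]
stylus_tip [(array([312.9, 252. ]), 0.91), (array([268.5, 152.8]), 0.42)]
```

View pics/w2.png

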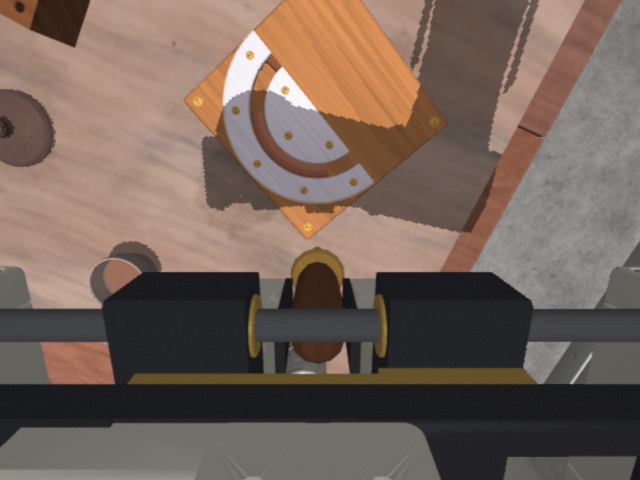

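View: board corners at (184,101), (309,240), (448,124); half disc/horseshoe with stop at (268,58) and mouth at (355,165), reddish handle from about (262,95) to (350,160). I'll fit the former's pose to corners and plate edges and overlay.

```bash
cat > fit.py <<'E'
from h import *
k=calibration("wrist");k["extrinsics"]=np.load("kw2.npy")
im=cv2.imread("pics/w2.png")
L=[((.1,-.1,.012),(184,101)),((.1,.1,.012),(309,240)),((-.1,.1,.012),(448,124)),
((.06,0,.031),(268.8,150.4)),((0,.06,.012),(349.9,156.7)),(FP["stop_end"],(275.4,69.7)),((0,0,0),(317.1,110.4))]
w=np.array([1,1,1,.2,.2,.2,.2])
P=np.array([l[0] for l in L]);U=np.array([l[1] for l in L],float)
r=least_squares(lambda p:((proj(k,fw(p,P))-U)*w[:,None]).ravel(),[.54,-.13,-.5])
print(r.x,(proj(k,fw(r.x,P))-U).round(1).tolist())
# refine on plate edges: maximise gradient along slot edge arcs
g=cv2.GaussianBlur(im,(0,0),1).astype(float)
hsv=cv2.cvtColor(im,cv2.COLOR_BGR2HSV)
white=(cv2.GaussianBlur(hsv[:,:,1].astype(float),(0,0),1))   # saturation: low on plates
a=np.radians(np.arange(-78,88,2.));t=np.linspace(-.05,.05,40)
def arc(R,z=.031): return np.c_[R*np.cos(a),R*np.sin(a),0*a+z]
def line(x): return np.c_[0*t+x,t,0*t+.031]
def samp(uv): return cv2.remap(white.astype(np.float32),uv[:,0].astype(np.float32),uv[:,1].astype(np.float32),1).ravel()
def score(p):
    S=lambda Q:np.mean(np.clip(samp(proj(k,fw(p,Q))),0,140))
    return S(arc(.051))-S(arc(.0545))+S(arc(.069))-S(arc(.0655))+S(line(.0015))-S(line(-.0015))
from scipy.optimize import minimize
m=min((minimize(score,r.x+d,method="Nelder-Mead",options=dict(initial_simplex=(r.x+d)+np.array([[0,0,0],[.003,0,0],[0,.003,0],[0,0,.04]]))) for d in np.array([[0,0,0],[.003,0,0],[-.003,0,0],[0,.003,0],[0,-.003,0]])),key=lambda m:m.fun)
print(m.x,m.fun,score(r.x)); p=m.x; np.save("former.npy",p)
print((proj(k,fw(p,P))-U).round(1).tolist())
E
python3 fit.py
python3 - <<'E'
from h import *
k=calibration("wrist");k["extrinsics"]=np.load("kw2.npy");im=cv2.imread("pics/w2.png");p=np.load("former.npy")
a=np.radians(np.arange(-90,91,3.))
o=cv2.resize(im[0:250,170:460],(783,594)[:2] and (783,675))
def d(Q,c):
    for u in (proj(k,fw(p,Q))-[170,0])*2.7: cv2.circle(o,tuple(int(v) for v in u),1,c,-1)
for R in(.0525,.0675): d(np.c_[R*np.cos(a),R*np.sin(a),0*a+.031],(0,255,0))
t=np.linspace(-.1,.1,60)
for s in(-.1,.1): d(np.c_[0*t+s,t,0*t+.012],(255,0,0)); d(np.c_[t,0*t+s,0*t+.012],(255,0,0))
for q in (-62,-40,-50): d([[.06*np.cos(np.radians(q)),.06*np.sin(np.radians(q)),.025]],(0,0,255))
cv2.imwrite("pics/o1.png",o[:600])
for n,uv in {"tail":(259.5,109),"mid":(280.7,158.2),"head":(326.3,168.3)}.items():
    w=onz(k,uv,.0185)[:2]-p[:2];c,s=np.cos(p[2]),np.sin(p[2]);l=(c*w[0]+s*w[1],-s*w[0]+c*w[1]);print(n,np.hypot(*l),np.degrees(np.arctan2(l[1],l[0])))
E
```

```text
[ 0.53986189 -0.12843816 -0.47196646] [[-1.9, -0.3], [-1.2, 1.7], [2.8, -0.7], [4.2, 0.3], [3.5, 0.1], [-1.3, 0.1], [0.4, 2.6]]
[ 0.53920596 -0.12943834 -0.47561586] -316.4676513671875 -291.211
[[-2.7, -1.9], [-2.3, 0.8], [2.2, -1.2], [3.4, -0.9], [2.8, -0.7], [-1.9, -1.1], [-0.3, 1.7]]
tail 0.05903495964657437 -41.658133070964475
mid 0.06147915588375678 10.943700537108574
head 0.05936111436037882 59.6111309674436
```

View pics/o1.png

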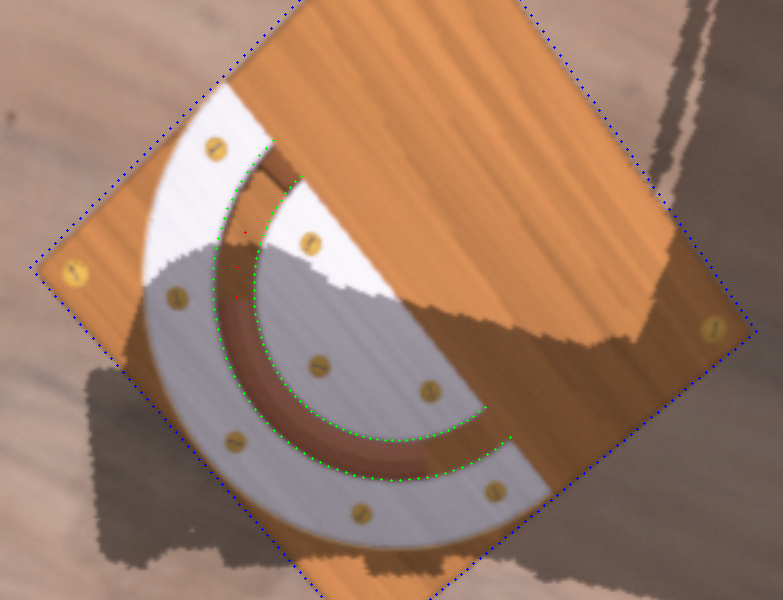

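Overlay matches the slot edges (green) and tail near −41° (lower red dots). Former ≈ (0.539, −0.129), yaw −0.476. Compute the waypoints and check the stylus axis against the TCP by its collar.

```bash
cat > way.py <<'E'
from h import *
p=np.load("former.npy")
def tgt(d): # path param deg; beyond 90 straight
    a=np.radians(min(d,90));q=np.array([[.06*np.cos(a),.06*np.sin(a),0]])
    if d>90:q[0,0]-= np.radians(d-90)*.06
    return fw(p,q)[0,:2]
E
python3 - <<'E'
from way import *
k=calibration("wrist");k["extrinsics"]=np.load("kw2.npy")
e=np.array([.6352,-.0882,.2414])
th=np.linspace(0,2*np.pi,60)
u=proj(k,np.c_[e[0]+.016*np.cos(th),e[1]+.016*np.sin(th),0*th+e[2]-.028]);print("collar pred cols",u[:,0].min(),u[:,0].max(),"top",u[:,1].min())
print("tip pred",proj(k,[[e[0],e[1],e[2]-.077]]), "grip top",proj(k,[[e[0],e[1],e[2]+.048]]))
print("entry",tgt(-62),"delta/30mm",(np.r_[tgt(-62),.145]-get_state()["eef_pos"])/.03)
E
```

```text
collar pred cols 290.9356414819985 346.3043390327718 top 244.41082916863988
tip pred [[318.41179768 247.36541533]] grip top [[319.25042091 341.52573256]]
entry [ 0.53999052 -0.18943321] delta/30mm [-3.17880407 -3.37965611 -3.19889469]
```

```bash
python3 -m handwheel '[{"delta_pos":[-0.4,-0.42,-0.4],"dr":[0,0,0]},{"delta_pos":[-0.4,-0.42,-0.4],"dr":[0,0,0]},{"delta_pos":[-0.4,-0.42,-0.4],"dr":[0,0,0]},{"delta_pos":[-0.4,-0.42,-0.4],"dr":[0,0,0]},{"delta_pos":[-0.4,-0.42,-0.4],"dr":[0,0,0]},{"delta_pos":[-0.4,-0.42,-0.4],"dr":[0,0,0]},{"delta_pos":[-0.4,-0.42,-0.4],"dr":[0,0,0]},{"delta_pos":[-0.38,-0.44,-0.4],"dr":[0,0,0]},{"delta_pos":[0,0,0],"dr":[0,0,0]},{"delta_pos":[0,0,0],"dr":[0,0,0]}]' 1 40
cat > chk.py <<'E'
from way import *
e=get_state()["eef_pos"];print(e)
th=np.linspace(0,2*np.pi,60)
for c in ["scene","side","wrist"]:
    k=calibration(c);im=grab_frame(c)
    cv2.imwrite(f"pics/chk_{c}.png",im[:,:,::-1])
    u=proj(k,np.vstack([np.c_[e[0]+.016*np.cos(th),e[1]+.016*np.sin(th),0*th+e[2]-.077+h] for h in(.046,.052)]))
    lo=(u.min(0)-14).astype(int);hi=(u.max(0)+14).astype(int)
    h=cv2.cvtColor(im,cv2.COLOR_RGB2HSV)[lo[1]:hi[1],lo[0]:hi[0]]
    m=((h[:,:,0]>=17)&(h[:,:,0]<=30)&(h[:,:,1]>130)&(h[:,:,2]>60)).astype(np.uint8)
    n,l,st,ce=cv2.connectedComponentsWithStats(m)
    if n>1:
        i=1+st[1:,4].argmax();print(c,"brass box",(st[i,:2]+lo).tolist(),(st[i,:2]+st[i,2:4]+lo).tolist(),"area",st[i,4],"pred",u.min(0).round(1),u.max(0).round(1))
    print("tip pred",proj(k,[[e[0],e[1],e[2]-.077]]).round(1),[(np.round(r["location"],1).tolist(),round(r["conf"],2)) for r in mark_of(c,"stylus_tip")[:3]])
E
python3 chk.py
```

```text
t: 9.1
eef_pos: [0.5401, -0.1894, 0.1452]
ee_rot: [-3.141, -0.0, -2.751]
force: [1.6, 0.1, 0.6]
width: 0.0235
gripper_force: 40.0
[ 0.54009796 -0.18940774  0.14515193]
scene brass box [331, 199] [347, 209] area 74 pred [329.  196.5] [344.3 207.2]
tip pred [[336.2 221.2]] [([384.3, 327.6], 0.88), ([339.4, 222.5], 0.69), ([357.2, 320.4], 0.6)]
side brass box [285, 232] [303, 242] area 99 pred [286.6 231.4] [303.7 242.1]
tip pred [[296.4 259.2]] [([292.9, 258.7], 0.95), ([346.0, 238.5], 0.64), ([294.7, 215.9], 0.62)]
wrist brass box [292, 248] [343, 286] area 813 pred [290.8 241.8] [347.  297.5]
tip pred [[318.6 246.3]] []
```

```bash
cat > rel.py <<'E'
from way import *
from scipy.optimize import minimize
import sys
e=get_state()["eef_pos"]
a=np.radians(np.arange(-78,88,2.));t=np.linspace(-.05,.05,40)
for c in ["scene","side"]:
    k=calibration(c);im0=cv2.imread(f"pics/{c}0.png");im1=cv2.imread(f"pics/chk_{c}.png")
    S=cv2.GaussianBlur(cv2.cvtColor(im0,cv2.COLOR_BGR2HSV)[:,:,1],(0,0),.7).astype(np.float32)
    def s(q,Q):
        uv=proj(k,fw((q[0],q[1],p[2]),Q)).astype(np.float32);return np.clip(cv2.remap(S,uv[:,:1],uv[:,1:],1),0,140).mean()
    arc=lambda R:np.c_[R*np.cos(a),R*np.sin(a),0*a+.031]
    li=lambda x:np.c_[0*t+x,t,0*t+.031]
    f=lambda q:s(q,arc(.0505))-s(q,arc(.0555))+s(q,arc(.0695))-s(q,arc(.0645))+s(q,li(.002))-s(q,li(-.002))
    g=[(f(p[:2]+[i*.001,j*.001]),i,j) for i in range(-8,9) for j in range(-8,9)]
    g.sort();print(c,"former shift mm",g[:5])
    d=cv2.absdiff(im0,im1).max(2)
    for h in [.004,.010,.016,.022,.028,.034,.049]:
        u=proj(k,[[e[0],e[1],e[2]-.077+h]])[0];r=int(round(u[1]));c0=int(u[0])
        print(h,"pred",u.round(1),"row",r,"from col",c0-12,d[r,c0-12:c0+13].tolist())
E
python3 rel.py
```

```text
scene former shift mm [(np.float32(-222.8934), -4, -4), (np.float32(-221.60472), -5, -5), (np.float32(-221.50778), -4, -3), (np.float32(-221.33502), -5, -4), (np.float32(-216.83493), -3, -3)]
0.004 pred [336.2 219.4] row 219 from col 324 [9, 10, 9, 8, 8, 8, 9, 9, 8, 10, 6, 18, 139, 189, 181, 88, 10, 15, 16, 15, 12, 14, 18, 10, 9]
0.01 pred [336.3 217. ] row 217 from col 324 [10, 9, 9, 8, 8, 9, 9, 9, 9, 10, 7, 18, 105, 107, 93, 79, 33, 13, 13, 11, 15, 20, 9, 8, 8]
0.016 pred [336.3 214.7] row 215 from col 324 [9, 9, 8, 9, 9, 9, 9, 12, 13, 18, 19, 26, 58, 72, 57, 15, 15, 13, 18, 12, 8, 8, 9, 8, 8]
0.022 pred [336.4 212.3] row 212 from col 324 [19, 18, 18, 17, 17, 15, 13, 13, 9, 10, 10, 23, 87, 152, 184, 111, 20, 7, 8, 9, 9, 8, 9, 8, 8]
0.028 pred [336.4 210. ] row 210 from col 324 [10, 10, 12, 12, 12, 14, 18, 19, 18, 13, 8, 15, 105, 190, 193, 114, 18, 6, 9, 9, 9, 8, 9, 9, 11]
0.034 pred [336.5 207.6] row 208 from col 324 [16, 11, 11, 9, 9, 9, 9, 9, 7, 6, 4, 12, 102, 137, 127, 104, 38, 3, 7, 9, 12, 19, 15, 14, 14]
0.049 pred [336.6 201.6] row 202 from col 324 [19, 19, 18, 17, 17, 15, 30
[... 518 characters left out ...]
4, 2, 23, 40, 34, 3, 11, 9, 8]
0.016 pred [295.8 252.1] row 252 from col 283 [10, 8, 7, 10, 3, 10, 10, 5, 13, 8, 32, 63, 56, 57, 18, 5, 8, 9, 11, 7, 9, 9, 8, 10, 9]
0.022 pred [295.6 249.3] row 249 from col 283 [8, 7, 9, 6, 8, 6, 11, 7, 8, 1, 40, 62, 67, 57, 20, 12, 9, 7, 6, 9, 7, 6, 10, 8, 4]
0.028 pred [295.5 246.6] row 247 from col 283 [7, 7, 4, 10, 9, 7, 11, 7, 7, 13, 48, 64, 69, 47, 8, 11, 12, 8, 11, 7, 12, 7, 5, 6, 6]
0.034 pred [295.3 243.8] row 244 from col 283 [6, 6, 8, 3, 7, 11, 8, 7, 6, 12, 40, 55, 58, 42, 3, 9, 9, 6, 8, 6, 10, 8, 8, 10, 11]
0.049 pred [294.9 236.8] row 237 from col 282 [7, 5, 17, 10, 29, 43, 62, 67, 55, 53, 41, 29, 22, 45, 50, 51, 62, 64, 61, 50, 35, 7, 11, 5, 7]
```

Shank silhouettes: stylus is vertical and not slipped, but all three cameras agree its axis sits ~3 mm toward world +x relative to the planned slot point. I'll shift by −0.09 units in x and lower in two stages.

```bash
python3 -m handwheel '[{"delta_pos":[-0.09,0,-0.3],"dr":[0,0,0]},{"delta_pos":[0,0,-0.4],"dr":[0,0,0]},{"delta_pos":[0,0,-0.3],"dr":[0,0,0]},{"delta_pos":[0,0,-0.15],"dr":[0,0,0]},{"delta_pos":[0,0,-0.1],"dr":[0,0,0]},{"delta_pos":[0,0,-0.08],"dr":[0,0,0]},{"delta_pos":[0,0,0],"dr":[0,0,0]},{"delta_pos":[0,0,0],"dr":[0,0,0]}]' 1 40
```

```text
t: 10.2
eef_pos: [0.5375, -0.1891, 0.1053]
ee_rot: [-3.141, 0.0, -2.751]
force: [0.8, 0.2, -0.1]
width: 0.0233
gripper_force: 40.0
```

```bash
python3 -m handwheel '[{"delta_pos":[0,0,-0.1],"dr":[0,0,0]},{"delta_pos":[0,0,-0.1],"dr":[0,0,0]},{"delta_pos":[0,0,-0.1],"dr":[0,0,0]},{"delta_pos":[0,0,-0.07],"dr":[0,0,0]},{"delta_pos":[0,0,0],"dr":[0,0,0]},{"delta_pos":[0,0,0],"dr":[0,0,0]}]' 1 40
python3 - <<'E'
from way import *
# rows every 4 deg (4.2mm)
A=np.arange(-62,102.1,4);T=np.array([tgt(x) for x in A])
q=np.round(T/.03,2);D=np.diff(q,axis=0).round(2)
for x,d in zip(A[1:],D): print(x,d.tolist(),end="; ")
print(get_state()["eef_pos"]-np.r_[tgt(-62),0])
E
```

```text
t: 10.8
eef_pos: [0.5373, -0.1891, 0.0939]
ee_rot: [-3.142, -0.0, -2.751]
force: [1.0, -0.2, -0.3]
width: 0.0231
gripper_force: 40.0
-58.0 [0.14, 0.0]; -54.0 [0.14, 0.02]; -50.0 [0.13, 0.02]; -46.0 [0.14, 0.04]; -42.0 [0.13, 0.05]; -38.0 [0.13, 0.05]; -34.0 [0.13, 0.06]; -30.0 [0.12, 0.07]; -26.0 [0.11, 0.08]; -22.0 [0.11, 0.09]; -18.0 [0.1, 0.09]; -14.0 [0.1, 0.11]; -10.0 [0.09, 0.1]; -6.0 [0.08, 0.12]; -2.0 [0.07, 0.12]; 2.0 [0.06, 0.12]; 6.0 [0.06, 0.13]; 10.0 [0.04, 0.13]; 14.0 [0.04, 0.14]; 18.0 [0.03, 0.13]; 22.0 [0.02, 0.14]; 26.0 [0.0, 0.14]; 30.0 [0.0, 0.14]; 34.0 [-0.01, 0.14]; 38.0 [-0.02, 0.14]; 42.0 [-0.03, 0.13]; 46.0 [-0.04, 0.14]; 50.0 [-0.05, 0.13]; 54.0 [-0.06, 0.13]; 58.0 [-0.07, 0.12]; 62.0 [-0.07, 0.12]; 66.0 [-0.09, 0.11]; 70.0 [-0.09, 0.1]; 74.0 [-0.1, 0.1]; 78.0 [-0.1, 0.09]; 82.0 [-0.11, 0.09]; 86.0 [-0.12, 0.08]; 90.0 [-0.12, 0.06]; 94.0 [-0.12, 0.07]; 98.0 [-0.13, 0.06]; 102.0 [-0.12, 0.07]; [-0.00265007  0.0003193   0.09391899]
```

```bash
python3 -m handwheel '[{"delta_pos":[0.14,0,0],"dr":[0,0,0]},{"delta_pos":[0.14,0.02,0],"dr":[0,0,0]},{"delta_pos":[0.07,0.01,0],"dr":[0,0,0]},{"delta_pos":[0.06,0.01,0],"dr":[0,0,0]},{"delta_pos":[0.07,0.02,0],"dr":[0,0,0]},{"delta_pos":[0.07,0.02,0],"dr":[0,0,0]},{"delta_pos":[0.07,0.02,0],"dr":[0,0,0]},{"delta_pos":[0.06,0.03,0],"dr":[0,0,0]},{"delta_pos":[0.13,0.05,0],"dr":[0,0,0]}]' 1 40
python3 -m handwheel '[{"delta_pos":[0.13,0.06,0],"dr":[0,0,0]},{"delta_pos":[0.12,0.07,0],"dr":[0,0,0]},{"delta_pos":[0.11,0.08,0],"dr":[0,0,0]},{"delta_pos":[0.11,0.09,0],"dr":[0,0,0]},{"delta_pos":[0,0,0],"dr":[0,0,0]}]' 1 40
python3 - <<'E'
from way import *
print(get_state()["eef_pos"][:2]-tgt(-22))
for c in ["side"]:
    k=calibration(c);im=grab_frame(c);cv2.imwrite("pics/p1.png",im[:,:,::-1])
    for n in ["handle_tail","handle_middle","handle_head","stylus_tip"]:
        for r in mark_of(c,n)[:2]:
            w=onz(k,r["location"],.0185)[:2]-p[:2]-[-.001,.0055];co,s=np.cos(p[2]),np.sin(p[2]);l=(co*w[0]+s*w[1],-s*w[0]+co*w[1]);print(n,round(r["conf"],2),np.hypot(*l).round(3),np.degrees(np.arctan2(l[1],l[0])).round(1))
E
```

```text
t: 11.7
eef_pos: [0.5615, -0.1837, 0.0939]
ee_rot: [3.141, -0.0, -2.751]
force: [-0.3, 0.2, -0.6]
width: 0.0237
gripper_force: 40.0
t: 12.2
eef_pos: [0.5763, -0.1743, 0.0939]
ee_rot: [-3.142, 0.0, -2.75]
force: [-0.2, 1.6, -0.9]
width: 0.0232
gripper_force: 40.0
[-0.00211124  0.00062306]
handle_tail 0.47 0.07 -24.9
handle_middle 0.65 0.064 27.2
handle_middle 0.38 0.086 -16.8
handle_head 0.77 0.062 78.0
handle_head 0.74 0.062 26.9
stylus_tip 0.81 0.058 -20.0
stylus_tip 0.67 0.057 -82.8
```

Handle is moving (head 59°→78°, middle 11°→27°), forces tiny. Continue.

```bash
python3 -m handwheel '[{"delta_pos":[0.1,0.09,0],"dr":[0,0,0]},{"delta_pos":[0.1,0.11,0],"dr":[0,0,0]},{"delta_pos":[0.09,0.1,0],"dr":[0,0,0]},{"delta_pos":[0.08,0.12,0],"dr":[0,0,0]},{"delta_pos":[0.07,0.12,0],"dr":[0,0,0]},{"delta_pos":[0.06,0.12,0],"dr":[0,0,0]},{"delta_pos":[0.06,0.13,0],"dr":[0,0,0]},{"delta_pos":[0.04,0.13,0],"dr":[0,0,0]}]' 1 40
python3 -c "
from way import *
print(get_state()['eef_pos'][:2]-tgt(10))"
```

```text
t: 13.25
eef_pos: [0.5939, -0.1468, 0.094]
ee_rot: [-3.142, 0.0, -2.751]
force: [-0.2, -0.4, 0.4]
width: 0.0236
gripper_force: 40.0
[-0.00260902  0.00047345]
```

```bash
python3 -m handwheel '[{"delta_pos":[0.04,0.14,0],"dr":[0,0,0]},{"delta_pos":[0.03,0.13,0],"dr":[0,0,0]},{"delta_pos":[0.02,0.14,0],"dr":[0,0,0]},{"delta_pos":[0,0.14,0],"dr":[0,0,0]},{"delta_pos":[0,0.14,0],"dr":[0,0,0]},{"delta_pos":[-0.01,0.14,0],"dr":[0,0,0]},{"delta_pos":[-0.02,0.14,0],"dr":[0,0,0]},{"delta_pos":[-0.03,0.13,0],"dr":[0,0,0]}]' 1 40
python3 -c "
from way import *
print(get_state()['eef_pos'][:2]-tgt(42))"
```

```text
t: 14.05
eef_pos: [0.5946, -0.1137, 0.094]
ee_rot: [-3.142, 0.0, -2.751]
force: [-0.8, -0.9, -0.5]
width: 0.0237
gripper_force: 40.0
[-0.00260736  0.00042819]
```

Tracking well. On to the mouth.

```bash
python3 -m handwheel '[{"delta_pos":[-0.04,0.14,0],"dr":[0,0,0]},{"delta_pos":[-0.05,0.13,0],"dr":[0,0,0]},{"delta_pos":[-0.06,0.13,0],"dr":[0,0,0]},{"delta_pos":[-0.07,0.12,0],"dr":[0,0,0]},{"delta_pos":[-0.07,0.12,0],"dr":[0,0,0]},{"delta_pos":[-0.09,0.11,0],"dr":[0,0,0]},{"delta_pos":[-0.09,0.1,0],"dr":[0,0,0]},{"delta_pos":[-0.1,0.1,0],"dr":[0,0,0]},{"delta_pos":[-0.1,0.09,0],"dr":[0,0,0]}]' 1 40
python3 - <<'E'
from way import *
print(get_state()["eef_pos"][:2]-tgt(78))
for c in ["side"]:
    k=calibration(c);im=grab_frame(c);cv2.imwrite("pics/p2.png",im[:,:,::-1])
    for n in ["handle_tail","handle_middle","handle_head","stylus_tip"]:
        for r in mark_of(c,n)[:2]:
            w=onz(k,r["location"],.0185)[:2]-p[:2]-[-.001,.0055];co,s=np.cos(p[2]),np.sin(p[2]);l=np.array((co*w[0]+s*w[1],-s*w[0]+co*w[1]));print(n,round(r["conf"],2),l.round(3),np.hypot(*l).round(3),np.degrees(np.arctan2(l[1],l[0])).round(1))
E
```

```text
t: 14.95
eef_pos: [0.5742, -0.0826, 0.094]
ee_rot: [3.142, 0.0, -2.751]
force: [-0.2, -0.1, -0.5]
width: 0.0234
gripper_force: 40.0
[-0.00295995  0.00037001]
handle_tail 0.68 [0.008 0.063] 0.063 83.0
handle_tail 0.34 [-0.067  0.003] 0.067 177.2
handle_middle 0.8 [-0.036  0.049] 0.061 126.2
handle_head 0.68 [-0.06   0.012] 0.061 169.0
stylus_tip 0.8 [ 0.008 -0.263] 0.263 -88.4
stylus_tip 0.57 [0.013 0.065] 0.066 78.8
```

```bash
python3 -m handwheel '[{"delta_pos":[-0.11,0.09,0],"dr":[0,0,0]},{"delta_pos":[-0.12,0.08,0],"dr":[0,0,0]},{"delta_pos":[-0.12,0.06,0],"dr":[0,0,0]},{"delta_pos":[-0.12,0.06,0],"dr":[0,0,0]},{"delta_pos":[-0.12,0.06,0],"dr":[0,0,0]},{"delta_pos":[-0.1,0.05,0],"dr":[0,0,0]},{"delta_pos":[0,0,0],"dr":[0,0,0]},{"delta_pos":[0,0,0],"dr":[0,0,0]}]' 1 40
cat > hp.py <<'E'
from way import *
print(get_state()["eef_pos"]+[.0028,0,0])
w=get_state()["eef_pos"][:2]+[.0028,0]-p[:2];co,s=np.cos(p[2]),np.sin(p[2]);print("tip in former",co*w[0]+s*w[1],-s*w[0]+co*w[1])
for c,b in [("side",[-.001,.0055]),("scene",[-.004,-.004])]:
    k=calibration(c);im=grab_frame(c);cv2.imwrite("pics/p3.png",im[:,:,::-1])
    for n in ["handle_tail","handle_middle","handle_head"]:
        for r in mark_of(c,n)[:2]:
            w=onz(k,r["location"],.0185)[:2]-p[:2]-b;l=np.array((co*w[0]+s*w[1],-s*w[0]+co*w[1]));print(c,n,round(r["conf"],2),l.round(3))
E
python3 hp.py
```

```text
t: 16.0
eef_pos: [0.5538, -0.0708, 0.0941]
ee_rot: [-3.142, 0.0, -2.751]
force: [0.6, 0.1, -0.1]
width: 0.0231
gripper_force: 40.0
[ 0.55657882 -0.07083921  0.09406232]
tip in former -0.011387058305629973 0.060050060709633354
side handle_tail 0.84 [-0.011  0.057]
side handle_tail 0.37 [-0.06  0.04]
side handle_middle 0.57 [-0.059  0.042]
side handle_middle 0.57 [-0.009  0.058]
side handle_head 0.71 [-0.088  0.004]
side handle_head 0.43 [-0.001  0.062]
scene handle_tail 0.77 [-0.014  0.059]
scene handle_middle 0.88 [-0.063  0.067]
scene handle_head 0.8 [-0.084  0.002]
scene handle_head 0.29 [-0.007  0.072]
```

Handle fully out: tail ≈(−14,58), middle ≈(−60,50), head ≈(−86,3) mm in the former frame. Lift straight up and return to above the block.

```bash
python3 -m handwheel '[{"delta_pos":[0,0,0.2],"dr":[0,0,0]},{"delta_pos":[0,0,0.4],"dr":[0,0,0]},{"delta_pos":[0,0,0.8],"dr":[0,0,0]},{"delta_pos":[0,0,1],"dr":[0,0,0]},{"delta_pos":[0,-0.4,0.8],"dr":[0,0,0]},{"delta_pos":[-0.05,-0.9,0.1],"dr":[0,0,0]},{"delta_pos":[-0.05,-1,0],"dr":[0,0,0]},{"delta_pos":[-0.05,-1,0],"dr":[0,0,0]},{"delta_pos":[-0.05,-1,0],"dr":[0,0,0]},{"delta_pos":[-0.05,-1,0],"dr":[0,0,0]}]' 1 40
python3 -m handwheel '[{"delta_pos":[-0.05,-1,0],"dr":[0,0,0]},{"delta_pos":[-0.05,-1,0],"dr":[0,0,0]},{"delta_pos":[-0.05,-1,0],"dr":[0,0,0]},{"delta_pos":[-0.05,-1,0],"dr":[0,0,0]},{"delta_pos":[-0.05,-1,0],"dr":[0,0,0]},{"delta_pos":[-0.05,-0.8,0],"dr":[0,0,0]},{"delta_pos":[-0.03,-0.46,0],"dr":[0,0,0]},{"delta_pos":[0,0,0],"dr":[0,0,0]},{"delta_pos":[0,0,0],"dr":[0,0,0]},{"delta_pos":[0,0,0],"dr":[0,0,0]}]' 1 40
python3 -c "
from h import *
print((np.array([.5363,-.4177,.091])-get_state()['eef_pos'])/.03)"
```

```text
t: 17.4
eef_pos: [0.5463, -0.2311, 0.1944]
ee_rot: [-3.141, 0.001, -2.751]
force: [-0.1, -0.0, 0.3]
width: 0.0233
gripper_force: 40.0
t: 18.4
eef_pos: [0.5366, -0.4169, 0.1934]
ee_rot: [-3.141, 0.0, -2.75]
force: [-0.4, -0.2, 1.0]
width: 0.0234
gripper_force: 40.0
[-0.01049595 -0.02700649 -3.41464087]
```

```bash
python3 -m handwheel '[{"delta_pos":[-0.01,-0.03,-0.8],"dr":[0,0,0]},{"delta_pos":[0,0,-0.7],"dr":[0,0,0]},{"delta_pos":[0,0,-0.5],"dr":[0,0,0]},{"delta_pos":[0,0,-0.5],"dr":[0,0,0]},{"delta_pos":[0,0,-0.4],"dr":[0,0,0]},{"delta_pos":[0,0,-0.3],"dr":[0,0,0]},{"delta_pos":[0,0,-0.15],"dr":[0,0,0]},{"delta_pos":[0,0,-0.05],"dr":[0,0,0]},{"delta_pos":[0,0,0],"dr":[0,0,0]},{"delta_pos":[0,0,0],"dr":[0,0,0]}]' 1 40
```

```text
t: 19.4
eef_pos: [0.5364, -0.4188, 0.0915]
ee_rot: [-3.141, 0.001, -2.751]
force: [-0.2, 1.1, -1.6]
width: 0.0235
gripper_force: 40.0
```

Fully down, no force. Open (only the jaws, slowly enough on both sides), then rise.

```bash
python3 -m handwheel '[{"delta_pos":[0,0,0],"dr":[0,0,0]},{"delta_pos":[0,0,0],"dr":[0,0,0]},{"delta_pos":[0,0,0],"dr":[0,0,0]},{"delta_pos":[0,0,0],"dr":[0,0,0]},{"delta_pos":[0,0,0],"dr":[0,0,0]},{"delta_pos":[0,0,0],"dr":[0,0,0]},{"delta_pos":[0,0,0],"dr":[0,0,0]},{"delta_pos":[0,0,0],"dr":[0,0,0]}]' -1 20
python3 -m handwheel '[{"delta_pos":[0,0,0.3],"dr":[0,0,0]},{"delta_pos":[0,0,0.7],"dr":[0,0,0]},{"delta_pos":[0,0,1],"dr":[0,0,0]},{"delta_pos":[0,0,1],"dr":[0,0,0]},{"delta_pos":[0,0,1],"dr":[0,0,0]},{"delta_pos":[0,0,0.6],"dr":[0,0,0]},{"delta_pos":[0,0,0],"dr":[0,0,0]},{"delta_pos":[0,0,0],"dr":[0,0,0]},{"delta_pos":[0,0,0],"dr":[0,0,0]},{"delta_pos":[0,0,0],"dr":[0,0,0]}]' -1 20
python3 - <<'E'
from way import *
k=calibration("side");im=grab_frame("side");cv2.imwrite("pics/e.png",im[:,:,::-1])
d=cv2.absdiff(im[:,:,::-1],cv2.imread("pics/side0.png")).max(2)
print("block/stylus region diff mean/max",d[175:245,275:312].mean(),d[175:245,275:312].max(),"noise",d[400:450,100:300].mean(), d[183:222,284:300].mean())
h=cv2.cvtColor(im,cv2.COLOR_RGB2HSV)
m=((h[:,:,0]>=17)&(h[:,:,0]<=30)&(h[:,:,1]>130)&(h[:,:,2]>60))[200:225,275:310];ys,xs=np.nonzero(m);print("collar",xs.min()+275,xs.max()+275,ys.min()+200,ys.max()+200)
h0=cv2.cvtColor(cv2.imread("pics/side0.png"),cv2.COLOR_BGR2HSV);m=((h0[:,:,0]>=17)&(h0[:,:,0]<=30)&(h0[:,:,1]>130)&(h0[:,:,2]>60))[200:225,275:310];ys,xs=np.nonzero(m);print("collar0",xs.min()+275,xs.max()+275,ys.min()+200,ys.max()+200)
exec(open("hp.py").read())
E
```

```text
t: 20.2
eef_pos: [0.5361, -0.4186, 0.0909]
ee_rot: [3.142, -0.0, -2.751]
force: [-0.5, -0.0, 0.9]
width: 0.0817
gripper_force: 0.0
t: 21.2
eef_pos: [0.5357, -0.4183, 0.2279]
ee_rot: [3.14, -0.001, -2.751]
force: [0.0, 0.2, -0.8]
width: 0.0876
gripper_force: 0.0
block/stylus region diff mean/max 16.004247104247103 95 noise 4.7096 21.653846153846153
collar 285 298 209 215
collar0 285 298 210 216
[ 0.53852554 -0.41837335  0.22789969]
tip in former 0.13169440117207365 -0.25717792214076507
side handle_tail 0.9 [-0.011  0.051]
side handle_middle 0.95 [-0.063  0.045]
side handle_head 0.7 [-0.078 -0.002]
side handle_head 0.48 [ 0.171 -0.338]
scene handle_tail 0.66 [-0.012  0.067]
scene handle_middle 0.7 [-0.061  0.059]
scene handle_head 0.79 [-0.084  0.013]
scene handle_head 0.68 [ 0.006 -0.052]
```

Run:
```python
from h import *
def col(im,b):
    h=cv2.cvtColor(im,cv2.COLOR_BGR2HSV)[b[1]:b[3],b[0]:b[2]].astype(int);m=(h[:,:,0]>=15)&(h[:,:,0]<=32)&(h[:,:,1]>120)&(h[:,:,2]>60);ys,xs=np.nonzero(m);return (xs.mean()+b[0]).round(2),(ys.mean()+b[1]).round(2),m.sum()
def grip(im,b):
    h=cv2.cvtColor(im,cv2.COLOR_BGR2GRAY)[b[1]:b[3],b[0]:b[2]];return [int(r.argmin())+b[0] for r in cv2.GaussianBlur(h,(5,5),0)]
b=(275,203,310,222)
for f in ["side0","e"]:
    im=cv2.imread(f"pics/{f}.png");print(f,col(im,b),grip(im,(280,184,302,208))[::3])
s=grab_frame("scene")[:,:,::-1];k=calibration("scene")
print("scene now",col(s.copy(),(400,262,432,290)),"predicted home collar",proj(k,[[.5363,-.4177,.063]]))
a=cv2.imread("pics/s2.png");c=cv2.resize(a,(200,150),interpolation=cv2.INTER_AREA);x=col(c,(70,82,102,110));print("scene before",x[0]+330,x[1]+180,x[2])
```

```text
side0 (np.float64(291.84), np.float64(213.22), np.int64(77)) [292, 292, 289, 289, 289, 293, 289, 289]
e (np.float64(291.69), np.float64(212.74), np.int64(87)) [288, 288, 288, 288, 289, 289, 289, 289]
scene now (np.float64(416.47), np.float64(276.74), np.int64(107)) predicted home collar [[415.28137831 274.69115551]]
scene before 415.07 276.24 118
```

The collar is back within about 0.5–1.4 px of its original place in both cameras, so the stylus is home. Handing in.

```bash
python3 -c "
from station import *
print(job_done())"
```

```text
the job is handed in; nothing more can be done
None
```

I handed the job in at about 21 s of the 64 s limit, and the verdict wasn't shown: the cameras put the handle fully out of the mouth on the bare board and the stylus back down in its hole, and I kept the arm clear of the lid, calipers and loop tool but did not re-measure them.

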